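Close down the board-cleaning station

TASK

Close down the board-cleaning station: press the red cap of every dispensing bottle fully home, then, never lifting a bottle whose cap is still up, stand them all upright in the long blue tray. Pull the black vent cap of the yellow waste can fully up, turn the steel tank's lock ring so that its yellow pointer stands at the red mark, and hang the wire basket by its handle across both prongs of the drip hook. Leave everything else on the bench where it is.

Things in the scene. Friction and masses are not known exactly. Their poses are not given: they have to be found in the camera images.
- bottle_a: white dispensing bottle, 0.2 kg, may be absent. Upright cylinder 60 mm in diameter and 70 mm tall (grip it here), a white 20 mm neck above that carries a captive red push-pull cap. Origin: centre of the underside; z up along the bottle. Top of the cap is 96 mm above the origin when shut, up to 114 mm when open
- cap_a (a joint): red cap of bottle_a, 30 mm in diameter and 20 mm tall, sliding stiffly along the bottle's axis (about 5 N, stays where it is left): 0 = pressed fully home, 0.018 = fully pulled up
- bottle_b: amber dispensing bottle, 0.2 kg, may be absent. Upright cylinder 60 mm in diameter and 70 mm tall (grip it here), a white 20 mm neck above that carries a captive red push-pull cap. Origin: centre of the underside; z up along the bottle. Top of the cap is 96 mm above the origin when shut, up to 114 mm when open
- cap_b (a joint): red cap of bottle_b, 30 mm in diameter and 20 mm tall, sliding stiffly along the bottle's axis (about 5 N, stays where it is left): 0 = pressed fully home, 0.018 = fully pulled up
- bottle_c: light blue dispensing bottle, 0.2 kg, may be absent. Upright cylinder 60 mm in diameter and 70 mm tall (grip it here), a white 20 mm neck above that carries a captive red push-pull cap. Origin: centre of the underside; z up along the bottle. Top of the cap is 96 mm above the origin when shut, up to 114 mm when open
- cap_c (a joint): red cap of bottle_c, 30 mm in diameter and 20 mm tall, sliding stiffly along the bottle's axis (about 5 N, stays where it is left): 0 = pressed fully home, 0.018 = fully pulled up
- bottle_d: light green dispensing bottle, 0.2 kg, may be absent. Upright cylinder 60 mm in diameter and 70 mm tall (grip it here), a white 20 mm neck above that carries a captive red push-pull cap. Origin: centre of the underside; z up along the bottle. Top of the cap is 96 mm above the origin when shut, up to 114 mm when open
- cap_d (a joint): red cap of bottle_d, 30 mm in diameter and 20 mm tall, sliding stiffly along the bottle's axis (about 5 N, stays where it is left): 0 = pressed fully home, 0.018 = fully pulled up
- tray: long blue open tray fixed to the bench, 320 mm (its x) by 120 mm (its y), walls 30 mm high and 4 mm thick, floor about 4 mm thick. Origin: centre of the underside
- tank: round steel cleaning tank, fixed, 142 mm in diameter, 90 mm tall under its lock ring, with a red mark (locked) and a white mark (open) on its upper edge. Origin: centre of the underside; the white mark lies towards its own x, the red one 1.2 rad counter-clockwise (from above) from it
- lock_ring (a joint): captive lock ring on top of the tank, 128 mm in diameter, with a black grip bar across it (110 mm long, 16 mm wide, 28 mm tall, its top 132 mm above the bench, the ring's face at 104 mm) whose one end is the yellow pointer. Radians counter-clockwise from above: 0 = pointer at the white mark, 1.2 = pointer at the red locked mark, end stop 1.6; stiff (0.12 N m)
- ring_grip (a point): point on the ring's axis in the grip bar, 126 mm above the bench; x points along the bar to the yellow pointer and turns with the ring
- waste_can: yellow waste can, fixed, 80 mm in diameter, 60 mm tall, with a black vent cap on top. Origin: centre of the underside
- vent_cap (a joint): black pull-up vent cap on the waste can's axis, 32 mm in diameter, 30 mm tall, orange spot on top; it slides stiffly up and down (about 6 N, stays where it is left) and is captive: 0 = pushed down (underside 61 mm, top 91 mm above the bench), 0.020 = pulled fully up, to its stop
- basket: dark wire dipping basket, 0.22 kg, 80 mm (x) by 130 mm (y), walls 55 mm high, with a rigid overhead handle. Origin: centre of the underside
- bail (a point): centre of the basket's handle bar, 152 mm above the basket's underside. The bar is level along the basket's y, 132 mm long, 10 mm wide (x) and 12 mm tall, black, held up by a 6 mm upright at each end; the window below it is 90 mm high
- drip_hook: fixed metal stand, 150 mm wide. Two level prongs of 8 mm rod point along its own -x (towards the robot), at y = +-36 mm, centre lines 205 mm above the bench, 85 mm long, then their ends turn up to 227 mm at x = -93 mm; crossbar (top at 213 mm) and post behind. Base plate 12 mm thick from x = -90 to 50 mm. Origin: on the bench below the root of the prongs
- hook_seat (a point): point midway between the prongs, level with their upper side (209 mm), 58 mm in front of the stand's origin: the hung handle bar lies across the prongs about here, its underside at this height
- spool: bystander, to be left alone: green-flanged solder spool, 60 mm in diameter, 50 mm tall, standing. Origin: underside centre or middle of its length
- jar: bystander, to be left alone: jar, 60 mm in diameter, 65 mm tall. Origin: underside centre or middle of its length
- screwdriver: bystander, to be left alone: yellow screwdriver, lying. Origin: underside centre or middle of its length
- board: bystander, to be left alone: green circuit board 90 x 70 x 5 mm with parts up to 13 mm, lying flat. Origin: underside centre or middle of its length
- heatsink: bystander, to be left alone: aluminium heat sink 70 x 80 x 50 mm. Origin: underside centre or middle of its length
- cup: bystander, to be left alone: white cup, 70 mm in diameter, 80 mm tall. Origin: underside centre or middle of its length
There are look-alikes about, which are no part of the job. Of the things that look like the bottle_c, the smaller one is meant. What is shaped like the tank but orange is not meant.

How it is judged:
By the outcome, as a careful person would: the job done as asked, in the order asked, and still so for the second after the job is handed in, with the robot touching nothing.
Of bottle_a, bottle_b, bottle_c, bottle_d only 2 to 4 are there at a start; the rules pass over those that are not, and their reading is None.
At some moment in a run one of bottle_a, bottle_b, bottle_c, bottle_d may be knocked a few centimetres aside while the robot is not near it.
It also fails if it takes over 210 s, if anything falls off the work surface, if the arm or the gripper's body presses on something with over 40 N, if the wrist force passes 120 N, or if a joint passes its speed limit or range.

ROBOT

A 7-joint arm with a two-finger parallel gripper is mounted at the origin on the work surface. World frame = base frame: x ahead of the robot, y to its left, z up, the work surface at z = 0. Lengths are in m, angles in rad, forces in N, time in s.
With the tool pointing down it reaches from about 0.4 to 0.85 m from the base axis. Payload 4.4 kg.
Tool frame: the origin (TCP) lies on the mounting face of the last link; the fingertips stand 199 mm ahead of it and the grasp point (between the pads) lies manip.grip_point_offset ahead of it (manip.grip_point_offset is the distance from the TCP to the grasp point, in m); z points along the fingers, y is the line along which they close (so a half turn about z gives the same grasp; the last joint's range is limited). The gripper opens to 94 mm and grips with 3 to 60 N. Pads are 16 mm wide; open, the fingers measure 119 mm over their backs; the gripper's body (75 mm by 177 mm) begins 78 mm behind the grasp point.
Start: joints at [1.104, 0.628, 0.038, 1.517, -0.027, 0.996, -0.02], TCP at [0.254, -0.598, 0.405] pointing down, gripper open.
Joint ranges: [-3.06, 3.06], [-0.37, 2.12], [-1.25, 1.32], [0.18, 2.47], [-1.1, 4.24], [0.23, 1.98], [-2.94, 2.94]. Speed limits (rad/s): [2.57, 2.57, 3.14, 3.14, 3.14, 3.14, 3.14].

INTERFACE

Orientations are given as a unit quaternion [x, y, z, w].
In Python, from rig import manip gives the robot as it stands. The module is installed in compiled form; this text tells all that it offers.
- The arm moves only by the tool step_arm, never from a script. Its arguments are lists of equal length, an entry for each row: "dp": the shift along the tool's x, y, z in mm, a list of three; "spin": the turn about the tool's z in degrees; "fingers": the closure, from 0 (fully open) to 1 (shut). A call has 1 to 12 rows; each row shifts and turns the commanded pose from where the row before left it, along the tool's axes as they then stand; what a row does not reach is not made up. A row lasts 1/10 s, in which the tool goes at most 50 mm and 8.59 degrees, less where a joint would pass 70% of its speed; a pose out of reach is approached as far as the arm can. A call is refused whole if a number of a shift passes 50 or a number of a turn 8.59, either way. A call with a gripper value outside its range is refused whole. The fingers move at their own pace and stop on an object; the grip force is fixed at half the most. Time passes only in rows, so rows that do not move let the fingers close. It gives the time, the measured TCP pose, the force, the opening and the grip force at its end, in the units of the state.
- manip.get_state(): the state, without advancing time (a new reading comes with each control period).
- manip.snapshot(name): name is "scene" or "top" or "wrist"; returns a dict with "color" (384x512x3 uint8, blue, green, red), "z_map" (384x512 float32, m along the optical axis (not along the pixel's ray), 0 where there is no reading), "fx", "fy", "cx", "cy" (pixels), "rvec" (rotation vector, rad) and "tvec" (3), from world to camera coordinates, as OpenCV has them. Camera axes: x right, y down, z forward; pixel columns grow to the right and rows downward; lengths in m; the calibration is good to about 2 mm. The wrist camera is an equidistant fisheye: a pixel r from the principal point sees the ray r / f radians off the axis. A picture is of the moment at which its call begins.
- manip.job_done(): hands the job in; it is judged then, once.
The state is a dict: "time": time; "joints": joint angles; "qvel": joint speeds; "joint_torque": joint torques, N m; "tool_pos": TCP position; "orientation": TCP orientation; "ft_force": force on the tool from outside, world axes, zero at the start; "moment": the same for the moment, N m; "width": finger opening in m; "grip_force": force on a finger pad.
Only numpy, scipy, OpenCV 4.12 (cv2) and the standard library are available. Lean on these libraries where they do the work, as an engineer would, in place of code of your own. Each camera call takes 0.05 s, during which the arm holds its last target. There are 200 camera calls.

## Working session

There is one attempt and no reset: what is moved stays moved. The work goes in short steps, Python scripts to look and compute and a tool call to move; the robot and the scene stay as the last step left them, time stands still between calls to the robot, and variables do not carry over. Pictures are saved under pics/ and viewed, at most 14 in all, crops included, and the job is handed in when it is done.

Besides the shell and the picture viewer there is one more tool, called after "Emit:" in YAML: its name, and indented under it one key for each argument. step_arm: Moves the arm, as the interface text tells. Its arguments: {"type":"object","properties":{"dp":{"type":"array","items":{"type":"array","items":{"type":"number"}}},"spin":{"type":"array","items":{"type":"number"}},"fingers":{"type":"array","items":{"type":"number"}}},"required":["dp","spin","fingers"]}

```bash
mkdir -p pics; cat > h.py <<'E'
import numpy as np, cv2
from rig import manip
from scipy.spatial.transform import Rotation as R
def snap(n):
    s=manip.snapshot(n); s['R']=cv2.Rodrigues(np.array(s['rvec'],float))[0]; s['t']=np.array(s['tvec'],float).ravel(); return s
def cloud(s):
    h,w=s['z_map'].shape; v,u=np.mgrid[:h,:w]; z=s['z_map']
    p=np.stack([(u-s['cx'])/s['fx']*z,(v-s['cy'])/s['fy']*z,z],-1)
    return (p-s['t'])@s['R']
def ray(s,u,v,h):
    d=s['R'].T@np.array([(u-s['cx'])/s['fx'],(v-s['cy'])/s['fy'],1]); c=-s['R'].T@s['t']
    return c+d*(h-c[2])/d[2]
def pose():
    st=manip.get_state(); return np.array(st['tool_pos']),R.from_quat(st['orientation']),st
E
python3 - <<'E'
from h import *
print(manip.grip_point_offset)
for n in('scene','top'):
    s=snap(n); cv2.imwrite(f'pics/{n}0.png',cv2.resize(s['color'],(800,600)))
    np.savez(f'{n}0.npz',**s); print(n,-s['R'].T@s['t'],s['fx'])
p,r,st=pose();print(p,r.as_matrix().round(3).tolist(),st['time'],st['width'])
E
```

```text
0.1804
scene [1.37285849 0.09461419 0.72126899] 347.78167043820366
top [0.46602772 0.0239007  1.29493534] 356.62147722651923
[ 0.25352548 -0.59823991  0.40387496] [[0.921, 0.39, -0.001], [0.39, -0.921, 0.002], [-0.0, -0.002, -1.0]] 0.1 0.09380478604546538
```

View pics/top0.png

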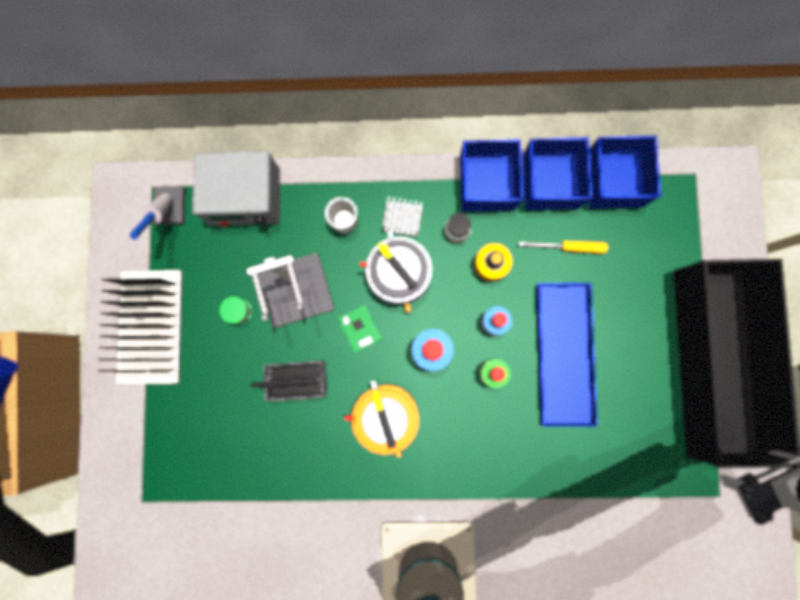

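View pics/scene0.png

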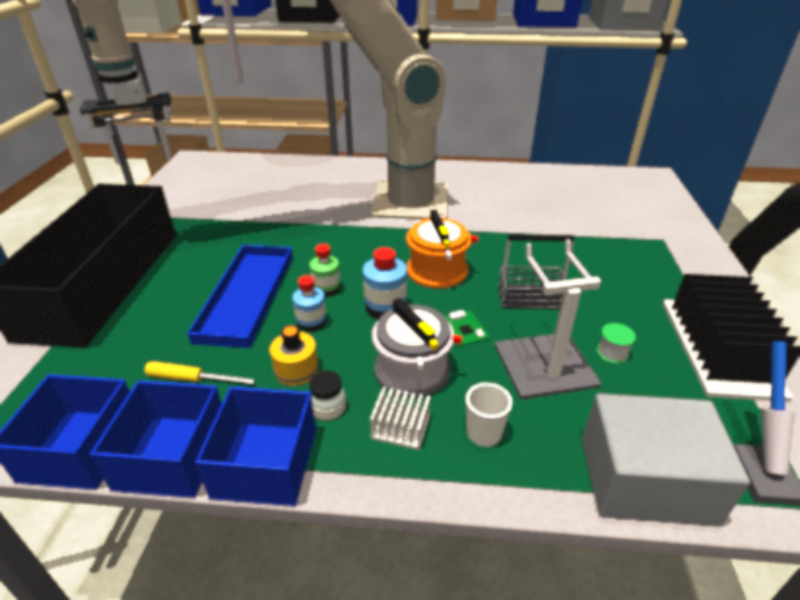

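Top view (800x600 pixels): the tray is at (567,354), the yellow can at (493,262), the hook at (292,290) and the basket at (295,381). Two bottles are present:
- **Green bottle_d:** at (496,374).
- **Light blue bottle_c:** there are two candidates, (497,321) small and (432,350) large. The small one is meant.

Tank candidates are steel (398,269) and orange (385,419). Steel is meant.

```bash
cat > m.py <<'E'
from h import *
s=dict(np.load('top0.npz')); P=cloud(s); hsv=cv2.cvtColor(s['color'],cv2.COLOR_BGR2HSV); H,S,V=cv2.split(hsv)
def box(x0,x1,y0,y1,m): # 800px coords
    z=np.zeros(m.shape,bool); a=1.5625; z[int(y0/a):int(y1/a),int(x0/a):int(x1/a)]=1; return m&z&(s['z_map']>0)
red=((H<8)|(H>172))&(S>150)&(V>90)
def rep(n,m,h=None):
    v,u=np.nonzero(m); q=P[m]; 
    (c,rad)=cv2.minEnclosingCircle(np.stack([u,v],1).astype(np.float32))
    print(n,len(u),'med',np.median(q,0).round(4),'zmax',np.percentile(q[:,2],[5,50,95]).round(4), 'ray',ray(s,u.mean(),v.mean(),h if h else np.median(q[:,2])).round(4))
    return u,v,q
for n,b in dict(c=(475,520,300,345),d=(475,520,350,400),big=(405,465,325,380)).items():
    m=box(*b,red); rep('cap '+n,m)
    q=P[box(*b,np.ones_like(red))]; k=(q[:,2]>.055)&(q[:,2]<.078); print('  shoulder',q[k].min(0).round(4),q[k].max(0).round(4),k.sum())
blue=(H>110)&(H<130)&(S>180)
m=box(525,610,270,440,blue); u,v,q=rep('tray',m)
f=q[q[:,2]>.02]; print(cv2.minAreaRect((f[:,:2]*1000).astype(np.float32)))
f=q[q[:,2]<.015]; print('floor',cv2.minAreaRect((f[:,:2]*1000).astype(np.float32)),np.median(f[:,2]))
yel=(H>15)&(H<35)&(S>150)&(V>120)
m=box(470,520,238,285,yel);rep('can',m,.06)
m=box(470,520,238,285,(P[...,2]>.078));rep('vent',m)
m=box(480,510,248,275,(H<22)&(H>5)&(S>150)&(P[...,2]>.078));rep('ventspot',m)
m=box(355,440,230,310,P[...,2]>.12);u,v,q=rep('bar',m)
print('bar',cv2.minAreaRect((q[:,:2]*1000).astype(np.float32)))
m=box(355,440,230,310,yel&(P[...,2]>.115));rep('ptr',m)
m=box(355,440,230,310,(P[...,2]>.095)&(P[...,2]<.112));u,v,q=rep('ring',m); print(cv2.minEnclosingCircle((q[:,:2]*1000).astype(np.float32)))
m=box(350,372,250,280,red);rep('redmark',m,.09)
m=box(376,400,225,250,(S<60)&(V>120)&(P[...,2]>.07));rep('whitemark',m,.09)
m=box(400,420,300,318,(H<25)&(S>150));rep('orangemark',m,.09)
m=box(240,340,240,335,P[...,2]>.19);u,v,q=rep('hook',m);print(cv2.minAreaRect((q[:,:2]*1000).astype(np.float32)))
m=box(240,340,240,335,(P[...,2]>.006)&(P[...,2]<.02));u,v,q=rep('base',m);print(cv2.boxPoints(cv2.minAreaRect((q[:,:2]*1000).astype(np.float32))).round())
m=box(240,340,345,410,(P[...,2]>.12));u,v,q=rep('bail',m);print(cv2.boxPoints(cv2.minAreaRect((q[:,:2]*1000).astype(np.float32))).round())
m=box(240,340,345,410,(P[...,2]>.035)&(P[...,2]<.07));u,v,q=rep('rim',m);print(cv2.boxPoints(cv2.minAreaRect((q[:,:2]*1000).astype(np.float32))).round())
E
python3 m.py
python3 - <<'E'
from h import *
a=np.load('top0.npz')['color']; b=np.load('scene0.npz')['color']
c=cv2.resize(a[140:300,145:345],(800,640))[:600]
cv2.imwrite('pics/crop0.png',c)
E
```

```text
cap c 30 med [ 0.5426 -0.1571  0.109 ] zmax [0.1004 0.109  0.1136] ray [ 0.5433 -0.1575  0.109 ]
  shoulder [ 0.5175 -0.1926  0.0562] [ 0.5763 -0.1344  0.0779] 177
cap d 44 med [ 0.4307 -0.15    0.1094] zmax [0.0981 0.1094 0.1138] ray [ 0.4305 -0.1511  0.1094]
  shoulder [ 0.4024 -0.1852  0.0551] [ 0.4601 -0.1258  0.0778] 178
cap big 87 med [ 0.4817 -0.0146  0.1389] zmax [0.1351 0.1389 0.1427] ray [ 0.4818 -0.0143  0.1389]
  shoulder [0.4799 0.0238 0.0751] [0.4934 0.024  0.0767] 2
tray 358 med [ 0.4527 -0.3743  0.014 ] zmax [0.0032 0.014  0.0309] ray [ 0.455  -0.3313  0.014 ]
((471.84942626953125, -321.1383056640625), (117.92176055908203, 311.91778564453125), 89.44536590576172)
floor ((472.627685546875, -321.91461181640625), (119.54783630371094, 312.43572998046875), 89.62519836425781) 0.008049815971517004
can 360 med [ 0.6777 -0.1586  0.0608] zmax [0.0361 0.0608 0.0979] ray [ 0.6782 -0.1591  0.06  ]
vent 74 med [ 0.6791 -0.1611  0.0962] zmax [0.0864 0.0962 0.1011] ray [ 0.6796 -0.1611  0.0962]
ventspot 8 med [ 0.684  -0.1545  0.0974] zmax [0.0954 0.0974 0.1015] ray [ 0.6837 -0.157   
[... 651 characters left out ...]
5827 0.0362 0.0364] zmax [0.0151 0.0364 0.039 ] ray [0.5775 0.0351 0.09  ]
hook 314 med [0.6423 0.302  0.2098] zmax [0.2027 0.2098 0.2195] ray [0.6283 0.2945 0.2098]
((613.1261596679688, 290.19708251953125), (117.59436798095703, 91.33403778076172), 15.731971740722656)
base 1444 med [0.6238 0.2892 0.0125] zmax [0.0071 0.0125 0.0169] ray [0.6265 0.2936 0.0125]
[[528. 427.]
 [530. 194.]
 [753. 197.]
 [750. 430.]]
bail 140 med [0.4226 0.2884 0.1583] zmax [0.1506 0.1583 0.1616] ray [0.4222 0.2865 0.1583]
[[413. 353.]
 [421. 222.]
 [431. 223.]
 [423. 353.]]
rim 188 med [0.4249 0.2934 0.0539] zmax [0.0388 0.0539 0.0589] ray [0.4215 0.2897 0.0539]
[[378. 352.]
 [385. 221.]
 [466. 225.]
 [459. 357.]]
```

View pics/crop0.png

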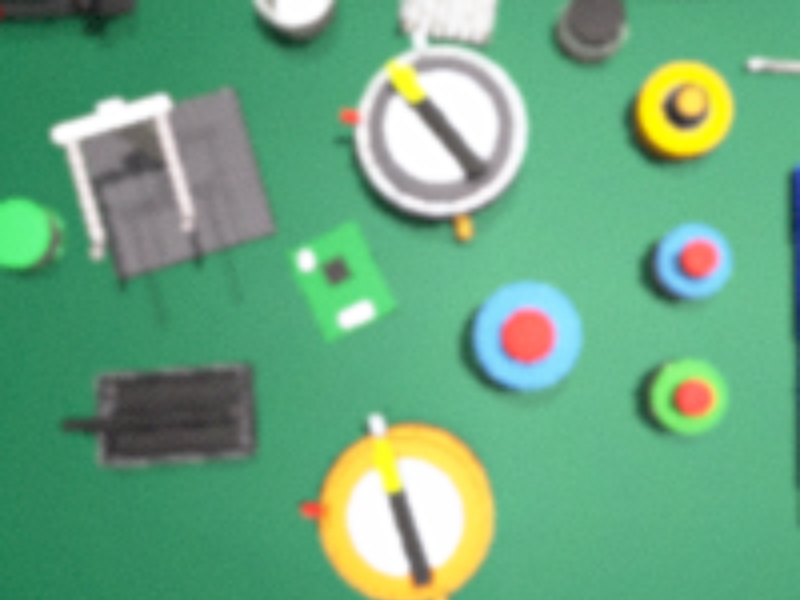

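The crop confirms the choices: small light blue bottle at crop (692,260), large one at (527,335), steel tank at (440,130), orange tank at (408,510). Caps c and d are both up. I'll start by moving above bottle_d.

Emit:
step_arm:
  dp:
    - [28, -28.3, 4]
    - [28, -28.3, 4]
    - [28, -28.3, 4]
    - [28, -28.3, 4]
    - [28, -28.3, 4]
    - [28, -28.3, 4]
    - [28, -28.3, 4]
    - [28, -28.3, 4]
    - [28, -28.3, 4]
    - [28, -28.3, 4]
    - [28, -28.3, 4]
    - [28, -28.3, 0]
  spin: [0, 0, 0, 0, 0, 0, 0, 0, 0, 0, 0, 0]
  fingers: [0.5, 1, 1, 1, 1, 1, 1, 1, 1, 1, 1, 1]

```text
time: 1.3
tool_pos: [0.4306, -0.1531, 0.3601]
orientation: [0.98, 0.199, -0.001, -0.0]
ft_force: [-0.5, -1.2, -0.3]
width: 0.002
grip_force: 0.0
```

Emit:
step_arm:
  dp:
    - [0, 0, 0]
    - [0, 0, 0]
    - [0, 0, 0]
    - [0, 0, 0]
    - [0, 0, 0]
    - [0, 0, 0]
    - [0, 0, 0]
    - [0, 0, 0]
    - [0, 0, 0]
    - [0, 0, 0]
  spin: [-8.4, -8.4, -8.4, -8.4, -8.4, -8.4, -8.4, -8.4, 0, 0]
  fingers: [1, 1, 1, 1, 1, 1, 1, 1, 1, 1]

```text
time: 2.3
tool_pos: [0.4304, -0.1549, 0.3605]
orientation: [0.707, 0.707, 0.0, -0.0]
ft_force: [0.3, -1.2, -0.1]
width: 0.0009
grip_force: 0.0
```

```bash
cat >> h.py <<'E'
def plan(x,y,ztip,yaw=None,off=.199):
    p,r,st=pose(); X=r.as_matrix()[:,0]; a=np.degrees(np.arctan2(X[1],X[0]))
    d=r.inv().apply(np.array([x,y,ztip+off])-p)*1000
    print('tool d mm',d.round(1),'yaw',a.round(2),'spin',None if yaw is None else round((a-yaw+180)%360-180,2),'tip',(p-[0,0,off]).round(4),'F',np.round(st['ft_force'],1),'w',round(st['width'],4),'t',round(st['time'],1))
E
python3 - <<'E'
from h import *
plan(.431,-.154,.12,90)
s=snap('wrist'); cv2.imwrite('pics/w1.png',s['color']); np.savez('w1.npz',**s); print(s['fx'],s['cx'],s['cy'],-s['R'].T@s['t'])
E
```

```text
tool d mm [ 0.9  0.6 41.5] yaw 89.94 spin -0.06 tip [ 0.4304 -0.1549  0.1615] F [ 0.3 -1.2 -0.1] w 0.0009 t 2.3
297.3186396354542 252.55551492312057 193.09928663377815 [ 0.43124316 -0.08534914  0.33973681]
```

View pics/w1.png

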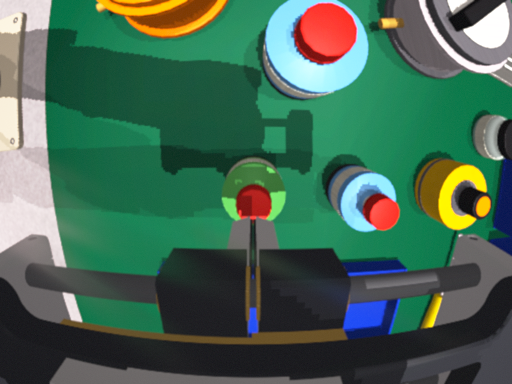

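The wrist picture shows cap_d at (254,200) just ahead of the fingertips, cap_c at (380,212), the vent cap at (478,205) and the large look-alike at (328,30). I'll refine the positions with the fisheye depth.

```bash
cat >> h.py <<'E'
def fdir(s,u,v):
    x=(np.asarray(u,float)-s['cx']);y=(np.asarray(v,float)-s['cy']);r=np.hypot(x,y)+1e-9;th=r/s['fx']
    return np.stack([np.sin(th)*x/r,np.sin(th)*y/r,np.cos(th)],-1)
def fray(s,u,v,h):
    d=fdir(s,u,v)@s['R']; c=-s['R'].T@s['t']; return c+d*((h-c[2])/d[...,2])[...,None]
def fcloud(s):
    h,w=s['z_map'].shape; v,u=np.mgrid[:h,:w]; d=fdir(s,u,v); return ((d/d[...,2:])*s['z_map'][...,None]-s['t'])@s['R']
def circ(p): # least-squares circle through xy points
    A=np.c_[2*p[:,:2],np.ones(len(p))]; b=(p[:,:2]**2).sum(1); c=np.linalg.lstsq(A,b,rcond=None)[0]; return c[:2].round(4),np.sqrt(c[2]+c[0]**2+c[1]**2).round(4)
E
python3 - <<'E'
from h import *
s=dict(np.load('w1.npz')); P=fcloud(s); H,S,V=cv2.split(cv2.cvtColor(s['color'],cv2.COLOR_BGR2HSV))
red=((H<8)|(H>172))&(S>150)&(V>90)
def b(x0,x1,y0,y1,m):
    z=np.zeros(m.shape,bool); z[y0:y1,x0:x1]=1; return m&z
for n,bb in dict(c=(330,405,180,235),d=(225,290,170,225)).items():
    m=b(*bb,red); q=P[m]; zt=np.percentile(q[:,2],90); t=m&(P[...,2]>zt-.004)
    print(n,'top',zt.round(4),P[t].min(0).round(4),P[t].max(0).round(4),P[t].mean(0).round(4))
for n,bb in dict(vent=(450,495,180,225)).items():
    m=b(*bb,(P[...,2]>.07)); q=P[m]; zt=np.percentile(q[:,2],90); t=m&(P[...,2]>zt-.004)
    print(n,'top',zt.round(4),P[t].min(0).round(4),P[t].max(0).round(4),P[t].mean(0).round(4))
E
```

```text
c top 0.109 [ 0.4312 -0.175   0.1052] [ 0.5611 -0.0853  0.3397] [ 0.545  -0.1594  0.1097]
d top 0.1095 [ 0.4186 -0.1626  0.1059] [ 0.4454 -0.0853  0.3397] [ 0.4319 -0.1498  0.1117]
vent top 0.0956 [ 0.4312 -0.1749  0.0917] [ 0.6966 -0.0853  0.3397] [ 0.6738 -0.1571  0.0997]
```

Emit:
step_arm:
  dp:
    - [0.5, 0.5, 18]
    - [0.5, 0.5, 18]
    - [0, 0, 8]
    - [0, 0, 5]
    - [0, 0, 5]
    - [0, 0, 4]
    - [0, 0, 4]
    - [0, 0, 3]
    - [0, 0, 1]
    - [0, 0, 0]
    - [0, 0, 0]
  spin: [0, 0, 0, 0, 0, 0, 0, 0, 0, 0, 0]
  fingers: [1, 1, 1, 1, 1, 1, 1, 1, 1, 1, 1]

```text
time: 3.45
tool_pos: [0.4315, -0.1536, 0.2954]
orientation: [0.706, 0.708, 0.0, 0.0]
ft_force: [-1.7, 1.5, 9.2]
width: 0.0002
grip_force: 4.7
```

Emit:
step_arm:
  dp:
    - [0, 0, 1.5]
    - [0, 0, 1]
    - [0, 0, 0]
    - [0, 0, 0]
  spin: [0, 0, 0, 0]
  fingers: [1, 1, 1, 1]

```text
time: 3.85
tool_pos: [0.4315, -0.1534, 0.295]
orientation: [0.706, 0.708, -0.0, 0.001]
ft_force: [-7.5, 3.5, 35.0]
width: 0.0004
grip_force: 17.9
```

Emit:
step_arm:
  dp:
    - [0, 0, -18]
    - [0, 0, -20]
    - [-1, 29, 0]
    - [-2, 29, 0]
    - [-2, 29, 0]
    - [-2, 28, 0]
    - [0, 0, 10]
    - [0, 0, 8]
    - [0, 0, 0]
    - [0, 0, 0]
  spin: [0, 0, 0, 0, 0, 0, 0, 0, 0, 0]
  fingers: [1, 1, 1, 1, 1, 1, 1, 1, 1, 1]

```text
time: 4.85
tool_pos: [0.5455, -0.1605, 0.3118]
orientation: [0.706, 0.708, -0.001, -0.001]
ft_force: [-0.0, -0.4, 0.3]
width: 0.0006
grip_force: 0.0
```

```bash
python3 - <<'E'
from h import *
plan(.546,-.16,.0955,90)
s=snap('wrist'); P=fcloud(s); H,S,V=cv2.split(cv2.cvtColor(s['color'],cv2.COLOR_BGR2HSV))
red=((H<8)|(H>172))&(S>150)&(V>90)&(s['z_map']>0)
n,l,st,c=cv2.connectedComponentsWithStats(red.astype(np.uint8))
for i in range(1,n):
    if st[i,4]>60:
        q=P[l==i]; zt=np.percentile(q[:,2],90); t=q[abs(q[:,2]-zt)<.005]; print(c[i].round(),st[i,4],'top',zt.round(4),t.min(0).round(4),t.max(0).round(4))
E
```

```text
tool d mm [ 0.5  0.6 17.3] yaw 90.15 spin 0.15 tip [ 0.5455 -0.1605  0.1128] F [-0.  -0.4  0.3] w 0.0006 t 4.8
[151.  17.] 2573 top 0.1381 [ 0.4641 -0.0376  0.1331] [ 0.5057 -0.0147  0.1397]
[106. 208.] 1114 top 0.0958 [ 0.4176 -0.1664  0.0908] [ 0.4471 -0.1382  0.0972]
[255. 212.] 486 top 0.1087 [ 0.5344 -0.1589  0.1038] [ 0.5607 -0.1462  0.1096]
```

Emit:
step_arm:
  dp:
    - [0, 1, 4]
    - [0, 0.5, 5]
    - [0, 0, 4]
    - [0, 0, 4]
    - [0, 0, 2]
    - [0, 0, 2]
    - [0, 0, 0]
    - [0, 0, 0]
  spin: [0, 0, 0, 0, 0, 0, 0, 0]
  fingers: [1, 1, 1, 1, 1, 1, 1, 1]

```text
time: 5.7
tool_pos: [0.5483, -0.1603, 0.2952]
orientation: [0.706, 0.708, 0.0, 0.002]
ft_force: [-8.0, 1.3, 34.6]
width: 0.0003
grip_force: 17.2
```

Emit:
step_arm:
  dp:
    - [0, 0, -20]
    - [0, 0, -25]
    - [0, 0, 0]
    - [0, 0, 0]
    - [0, 0, 0]
    - [0, 0, 0]
  spin: [0, 0, 0, 0, 0, 0]
  fingers: [1, 0.5, 0, 0, 0, 0]

```text
time: 6.3
tool_pos: [0.5477, -0.1603, 0.335]
orientation: [0.706, 0.708, -0.0, -0.001]
ft_force: [0.0, -1.3, -0.6]
width: 0.0373
grip_force: 0.0
```

```bash
cat > caps.py <<'E'
from h import *
s=snap('wrist'); P=fcloud(s); H,S,V=cv2.split(cv2.cvtColor(s['color'],cv2.COLOR_BGR2HSV))
red=((H<8)|(H>172))&(S>150)&(V>90)&(s['z_map']>0)
n,l,st,c=cv2.connectedComponentsWithStats(red.astype(np.uint8))
for i in range(1,n):
    if st[i,4]>60:
        q=P[l==i]; zt=np.percentile(q[:,2],90); t=q[abs(q[:,2]-zt)<.004]; print(c[i].round(),st[i,4],'top',zt.round(4),((t.min(0)+t.max(0))/2).round(4),(t.max(0)-t.min(0)).round(4))
E
python3 caps.py; python3 -c "
from h import *
plan(.547,-.161,.033,90)"
```

```text
[159.  22.] 2871 top 0.1381 [ 0.4854 -0.0217  0.1371] [0.0419 0.0319 0.0059]
[116. 200.] 998 top 0.0958 [ 0.4323 -0.152   0.0944] [0.0288 0.028  0.0052]
[251. 211.] 1163 top 0.0959 [ 0.5472 -0.1601  0.0946] [0.0272 0.0279 0.0052]
tool d mm [ -0.7  -0.6 103.1] yaw 90.16 spin 0.16 tip [ 0.5477 -0.1603  0.1361] F [ 0.3  0.2 -0.1] w 0.0414 t 6.3
```

Emit:
step_arm:
  dp:
    - [0, 0, 0]
    - [0, 0, 0]
    - [0, 0, 0]
    - [0, 0, 0]
    - [0, 0, 0]
    - [0, 0, 0]
    - [0, 0, 20]
    - [0, 0, 20]
    - [0, 0, 20]
    - [0, 0, 20]
    - [0, 0, 15]
    - [0, 0, 8]
  spin: [0, 0, 0, 0, 0, 0, 0, 0, 0, 0, 0, 0]
  fingers: [0, 0, 0, 0, 0, 0, 0, 0, 0, 0, 0, 0]

```text
time: 7.55
tool_pos: [0.5477, -0.1603, 0.2319]
orientation: [0.706, 0.708, -0.0, -0.001]
ft_force: [-0.3, 0.1, 0.3]
width: 0.0942
grip_force: 0.0
```

Emit:
step_arm:
  dp:
    - [0, 0, 0]
    - [0, 0, 0]
    - [0, 0, 0]
    - [0, 0, 0]
    - [0, 0, 0]
    - [0, 0, 0]
    - [0, 0, 0]
    - [0, 0, 0]
  spin: [0, 0, 0, 0, 0, 0, 0, 0]
  fingers: [0.5, 0.5, 0.6, 0.6, 0.6, 0.6, 0.6, 0.6]

```text
time: 8.35
tool_pos: [0.548, -0.1605, 0.2338]
orientation: [0.706, 0.708, -0.0, 0.0]
ft_force: [-3.1, 0.1, 5.6]
width: 0.0593
grip_force: 30.0
```

Emit:
step_arm:
  dp:
    - [0, 0, -25]
    - [0, 0, -27]
    - [-20, 0, 0]
    - [-30, 0, 0]
    - [-30, 0, 0]
    - [-30, 0, 0]
    - [-30, 0, 0]
    - [-20, 0, 0]
    - [0, 0, 20]
    - [0, 0, 16]
    - [0, 0, 8]
    - [0, 0, 0]
  spin: [0, 0, 0, 0, 0, 0, 0, 0, 0, 0, 0, 0]
  fingers: [0.6, 0.6, 0.6, 0.6, 0.6, 0.6, 0.6, 0.6, 0.6, 0.6, 0.6, 0.6]

```text
time: 9.55
tool_pos: [0.5481, -0.3192, 0.2394]
orientation: [0.706, 0.709, -0.0, -0.002]
ft_force: [-0.3, 0.8, -2.0]
width: 0.0596
grip_force: 30.0
```

Emit:
step_arm:
  dp:
    - [0, 0, 1]
    - [0, 0, 1]
    - [0, 0, 0]
    - [0, 0, 0]
  spin: [0, 0, 0, 0]
  fingers: [0.6, 0.6, 0.6, 0.6]

```text
time: 9.95
tool_pos: [0.5487, -0.3204, 0.2397]
orientation: [0.706, 0.708, 0.0, 0.0]
ft_force: [1.4, 0.5, -1.2]
width: 0.0594
grip_force: 30.0
```

Emit:
step_arm:
  dp:
    - [0, 0, 1]
    - [0, 0, 1]
    - [0, 0, 0]
    - [0, 0, 0]
    - [0, 0, 0]
    - [0, 0, 0]
    - [0, 0, 0]
    - [0, 0, 0]
    - [0, 0, -25]
    - [0, 0, -30]
    - [0, 0, -30]
    - [0, 0, 0]
  spin: [0, 0, 0, 0, 0, 0, 0, 0, 0, 0, 0, 0]
  fingers: [0.6, 0.6, 0.6, 0.1, 0.1, 0.1, 0.1, 0.1, 0.1, 0.1, 0.1, 0.0]

```text
time: 11.15
tool_pos: [0.55, -0.3209, 0.3264]
orientation: [0.706, 0.708, 0.001, 0.004]
ft_force: [-0.1, 0.2, 0.1]
width: 0.0894
grip_force: 0.0
```

```bash
python3 caps.py; python3 -c "
from h import *
plan(.4315,-.1535,.12,90)"
```

```text
[104.  13.] 946 top 0.0959 [ 0.4324 -0.156   0.0945] [0.029  0.0243 0.0052]
[248. 213.] 1285 top 0.0998 [ 0.5495 -0.3199  0.0984] [0.0273 0.0273 0.005 ]
tool d mm [ 167.5 -117.2    4.4] yaw 90.16 spin 0.16 tip [ 0.5491 -0.3206  0.1252] F [-0.6  0.7 -0.8] w 0.0927 t 11.2
```

Emit:
step_arm:
  dp:
    - [27, -19, 0]
    - [28, -20, 0]
    - [28, -20, 0]
    - [28, -20, 0]
    - [28, -20, 0]
    - [28, -18, 0]
    - [0, 0, 0]
    - [0, 0, 0]
  spin: [0, 0, 0, 0, 0, 0, 0, 0]
  fingers: [0, 0, 0, 0, 0, 0, 0, 0]

```text
time: 12.0
tool_pos: [0.4308, -0.1535, 0.3217]
orientation: [0.706, 0.709, -0.0, -0.0]
ft_force: [0.9, 0.1, 0.7]
width: 0.094
grip_force: 0.0
```

```bash
python3 caps.py; python3 -c "
from h import *
plan(.4315,-.1535,.033,90)"
```

```text
[340.  24.] 3403 top 0.1381 [ 0.4841 -0.0213  0.137 ] [0.0416 0.0326 0.0059]
[253. 214.] 1302 top 0.0958 [ 0.4322 -0.1524  0.0946] [0.0271 0.0281 0.0055]
tool d mm [ 0.7  0.2 89.7] yaw 90.15 spin 0.15 tip [ 0.4313 -0.1542  0.1227] F [ 0.3 -1.   1. ] w 0.0939 t 12.1
```

Emit:
step_arm:
  dp:
    - [1, 1, 20]
    - [0, 0, 20]
    - [0, 0, 20]
    - [0, 0, 20]
    - [0, 0, 9]
    - [0, 0, 0]
    - [0, 0, 0]
    - [0, 0, 0]
    - [0, 0, 0]
    - [0, 0, 0]
    - [0, 0, 0]
    - [0, 0, 0]
  spin: [0, 0, 0, 0, 0, 0, 0, 0, 0, 0, 0, 0]
  fingers: [0, 0, 0, 0, 0, 0.5, 0.5, 0.6, 0.6, 0.6, 0.6, 0.6]

```text
time: 13.25
tool_pos: [0.432, -0.1528, 0.2338]
orientation: [0.706, 0.708, -0.0, 0.0]
ft_force: [-1.4, -0.4, 5.9]
width: 0.0595
grip_force: 30.0
```

Emit:
step_arm:
  dp:
    - [0, 0, -25]
    - [0, 0, -27]
    - [-24, -6, 0]
    - [-29, -6, 0]
    - [-29, -6, 0]
    - [-29, -6, 0]
    - [-29, -6, 0]
    - [-28, -1, 0]
    - [0, 0, 20]
    - [0, 0, 16]
    - [0, 0, 8]
    - [0, 0, 2]
  spin: [0, 0, 0, 0, 0, 0, 0, 0, 0, 0, 0, 0]
  fingers: [0.6, 0.6, 0.6, 0.6, 0.6, 0.6, 0.6, 0.6, 0.6, 0.6, 0.6, 0.6]

```text
time: 14.45
tool_pos: [0.4012, -0.3204, 0.2383]
orientation: [0.706, 0.708, -0.0, -0.001]
ft_force: [-0.4, 0.8, -1.7]
width: 0.0596
grip_force: 30.0
```

Emit:
step_arm:
  dp:
    - [0, 0, 1]
    - [0, 0, 0]
    - [0, 0, 0]
    - [0, 0, 0]
    - [0, 0, 0]
    - [0, 0, 0]
    - [0, 0, 0]
    - [0, 0, 0]
    - [0, 0, -25]
    - [0, 0, -30]
    - [0, 0, -40]
    - [0, 0, 0]
  spin: [0, 0, 0, 0, 0, 0, 0, 0, 0, 0, 0, 0]
  fingers: [0.6, 0.6, 0.6, 0.1, 0.1, 0.1, 0.1, 0.1, 0.1, 0.1, 0.1, 0.0]

```text
time: 15.65
tool_pos: [0.403, -0.3215, 0.3374]
orientation: [0.706, 0.708, 0.001, 0.004]
ft_force: [0.6, -0.2, -0.1]
width: 0.0899
grip_force: 0.0
```

```bash
python3 caps.py; python3 -c "
from h import *
plan(.68,-.16,.13,90)"
```

```text
[249. 208.] 1162 top 0.0999 [ 0.4024 -0.3199  0.0986] [0.027  0.0275 0.0053]
[414. 206.] 959 top 0.0997 [ 0.5485 -0.3199  0.0985] [0.0299 0.0276 0.0054]
tool d mm [160.6 278.2   7. ] yaw 90.14 spin 0.14 tip [ 0.4021 -0.3213  0.1364] F [-0.6  0.2 -0.3] w 0.0923 t 15.7
```

Emit:
step_arm:
  dp:
    - [16, 28, 0]
    - [16, 28, 0]
    - [16, 28, 0]
    - [16, 28, 0]
    - [16, 28, 0]
    - [16, 28, 0]
    - [16, 28, 0]
    - [16, 28, 0]
    - [16, 28, 0]
    - [16, 26, 0]
    - [0, 0, 0]
    - [0, 0, 0]
  spin: [0, 0, 0, 0, 0, 0, 0, 0, 0, 0, 0, 0]
  fingers: [0, 0, 0, 0, 0, 0, 0, 0, 0, 0, 0, 0]

```text
time: 16.9
tool_pos: [0.6787, -0.1594, 0.3313]
orientation: [0.706, 0.709, -0.001, -0.001]
ft_force: [0.0, -0.0, -0.0]
width: 0.0942
grip_force: 0.0
```

```bash
cat > vent.py <<'E'
from h import *
s=snap('wrist'); P=fcloud(s); x,y,z=P[...,0],P[...,1],P[...,2]
m=(abs(x-.68)<.04)&(abs(y+.16)<.04)&(z>.07)&(z<.125); q=P[m]; zt=np.percentile(q[:,2],90); t=q[abs(q[:,2]-zt)<.004]
print('vent',m.sum(),zt.round(4),((t.min(0)+t.max(0))/2).round(4),(t.max(0)-t.min(0)).round(4))
plan(.6805,-.160,.066,90)
cv2.imwrite('pics/vent.png',s['color']); np.savez('wv.npz',**s)
E
python3 vent.py
```

```text
vent 1443 0.0958 [ 0.6812 -0.1593  0.0946] [0.0301 0.0307 0.0053]
tool d mm [ 0.5  2.6 66.6] yaw 90.16 spin 0.16 tip [ 0.6782 -0.1605  0.1326] F [ 0.6 -0.2 -0.4] w 0.0936 t 16.9
```

View pics/vent.png

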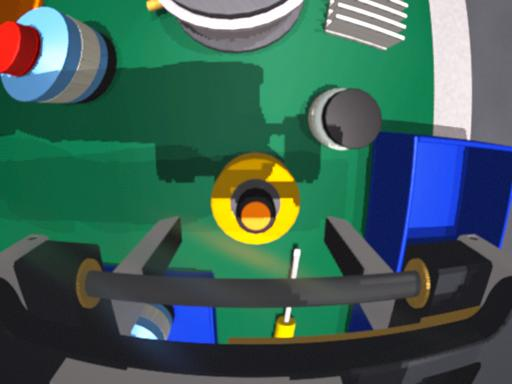

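The vent cap is at (256,210), centred between the open fingers, with the jar well clear at (345,118). Next: go down, grip and pull.

Emit:
step_arm:
  dp:
    - [0.5, 2.5, 15]
    - [0, 0, 18]
    - [0, 0, 18]
    - [0, 0, 12]
    - [0, 0, 0]
    - [0, 0, 0]
    - [0, 0, 0]
    - [0, 0, 0]
    - [0, 0, 0]
    - [0, 0, 0]
    - [0, 0, 0]
    - [0, 0, 0]
  spin: [0, 0, 0, 0, 0, 0, 0, 0, 0, 0, 0, 0]
  fingers: [0, 0, 0, 0, 0.6, 0.8, 0.8, 0.8, 0.8, 0.8, 0.8, 0.8]

```text
time: 18.15
tool_pos: [0.6814, -0.1595, 0.2703]
orientation: [0.706, 0.708, -0.0, -0.0]
ft_force: [-6.3, -0.4, 3.7]
width: 0.0331
grip_force: 4.3
```

Emit:
step_arm:
  dp:
    - [0, 0, 0]
    - [0, 0, -4]
    - [0, 0, -4]
    - [0, 0, -4]
    - [0, 0, -3]
    - [0, 0, -2]
    - [0, 0, 0]
    - [0, 0, 0]
  spin: [0, 0, 0, 0, 0, 0, 0, 0]
  fingers: [0.8, 0.8, 0.8, 0.8, 0.8, 0.8, 0.8, 0.8]

```text
time: 18.95
tool_pos: [0.6809, -0.1595, 0.2865]
orientation: [0.706, 0.708, -0.001, -0.001]
ft_force: [-2.8, 0.7, -9.2]
width: 0.0314
grip_force: 30.0
```

Emit:
step_arm:
  dp:
    - [0, 0, -2]
    - [0, 0, -1.5]
    - [0, 0, 0]
    - [0, 0, 0]
  spin: [0, 0, 0, 0]
  fingers: [0.8, 0.8, 0.8, 0.8]

```text
time: 19.35
tool_pos: [0.681, -0.1597, 0.2866]
orientation: [0.706, 0.708, -0.001, -0.001]
ft_force: [3.6, -1.1, -28.3]
width: 0.0313
grip_force: 30.0
```

Emit:
step_arm:
  dp:
    - [0, 0, 1]
    - [0, 0, 0.5]
    - [0, 0, 0]
    - [0, 0, 0]
    - [0, 0, 0]
    - [0, 0, 0]
    - [0, 0, -20]
    - [0, 0, -30]
    - [0, 0, -20]
    - [0, 0, 0]
  spin: [0, 0, 0, 0, 0, 0, 0, 0, 0, 0]
  fingers: [0.8, 0.8, 0.3, 0.3, 0.3, 0.3, 0.3, 0.3, 0.3, 0.3]

```text
time: 20.35
tool_pos: [0.6829, -0.1594, 0.364]
orientation: [0.706, 0.708, 0.003, 0.004]
ft_force: [0.2, 0.2, -0.3]
width: 0.0658
grip_force: 0.0
```

```bash
python3 vent.py; python3 -c "
from h import *
plan(.662,.052,.16,40)"
```

```text
vent 1285 0.1121 [ 0.681  -0.1591  0.1107] [0.0306 0.0307 0.0052]
tool d mm [-0.5 -2.2 96.8] yaw 90.16 spin 0.16 tip [ 0.6822 -0.1594  0.1628] F [-0.6 -0.   0.3] w 0.0662 t 20.4
tool d mm [211.5 -19.6   2.5] yaw 90.16 spin 50.16 tip [ 0.6822 -0.1594  0.1628] F [-0.6 -0.   0.3] w 0.0662 t 20.4
```

Emit:
step_arm:
  dp:
    - [22, -3, -10]
    - [23, -3, -10]
    - [23, -3, -10]
    - [23, -3, -10]
    - [23, -3, 0]
    - [23, -5, 0]
    - [0, 0, 0]
    - [0, 0, 0]
  spin: [0, 0, 0, 0, 0, 0, 0, 0]
  fingers: [0.3, 0.3, 0.3, 0.3, 0.3, 0.3, 0.3, 0.3]

```text
time: 21.2
tool_pos: [0.6608, -0.0213, 0.3989]
orientation: [0.705, 0.709, -0.0, -0.0]
ft_force: [0.2, -0.0, -0.6]
width: 0.066
grip_force: 0.0
```

```bash
cat > tank.py <<'E'
from h import *
s=snap('wrist'); P=fcloud(s); H,S,V=cv2.split(cv2.cvtColor(s['color'],cv2.COLOR_BGR2HSV)); ok=s['z_map']>0
x,y,z=P[...,0],P[...,1],P[...,2]; near=ok&(np.hypot(x-.662,y-.052)<.11)
bar=near&(z>.124)&(z<.14); q=P[bar]; r=cv2.minAreaRect((q[:,:2]*1000).astype(np.float32)); print('bar',bar.sum(),r)
ye=near&(H>15)&(H<35)&(S>150)&(V>110)&(z>.124); print('yellow',ye.sum(),P[ye].mean(0).round(4)) 
ring=near&(z>.098)&(z<.112)&(np.hypot(x-.662,y-.052)<.085)
c=ring.astype(np.uint8); q=P[ring]; print('ring z',np.median(q[:,2]).round(4),'ext',q.min(0).round(4),q.max(0).round(4))
hull=cv2.convexHull((q[:,:2]*1000).astype(np.float32)); print('hull circ',circ(hull[:,0]/1000), cv2.minEnclosingCircle(hull))
for n,m in dict(red=((H<8)|(H>172))&(S>150)&(V>90),orange=(H>8)&(H<22)&(S>150)).items():
    m=m&near&(z>.02)
    if m.sum(): v,u=np.nonzero(m); print(n,m.sum(),u.mean().round(),v.mean().round(),P[m].mean(0).round(4),P[m].min(0).round(4),P[m].max(0).round(4))
cv2.imwrite('pics/tank.png',cv2.resize(s['color'],(768,576))); np.savez('wt.npz',**s)
plan(.662,.052,.16,40)
E
python3 tank.py
```

```text
bar 2506 ((662.1533813476562, 53.83982467651367), (110.44682312011719, 17.282787322998047), 38.44047546386719)
yellow 881 [0.6905 0.062  0.1746]
ring z 0.1039 ext [ 0.5984 -0.0103  0.098 ] [0.7433 0.136  0.1076]
hull circ (array([0.6674, 0.0601]), np.float64(0.07)) ((669.743896484375, 61.182342529296875), 74.80567932128906)
red 122 266.0 39.0 [0.6732 0.1291 0.097 ] [0.6693 0.1213 0.0936] [0.6778 0.1381 0.099 ]
orange 2157 324.0 317.0 [0.6794 0.0017 0.3166] [ 0.5743 -0.0031  0.0302] [0.7172 0.0389 0.3256]
tool d mm [74.8  1.3 39.7] yaw 90.16 spin 50.16 tip [ 0.661  -0.0228  0.1998] F [ 0.3 -0.3 -0.3] w 0.0659 t 21.2
```

View pics/tank.png

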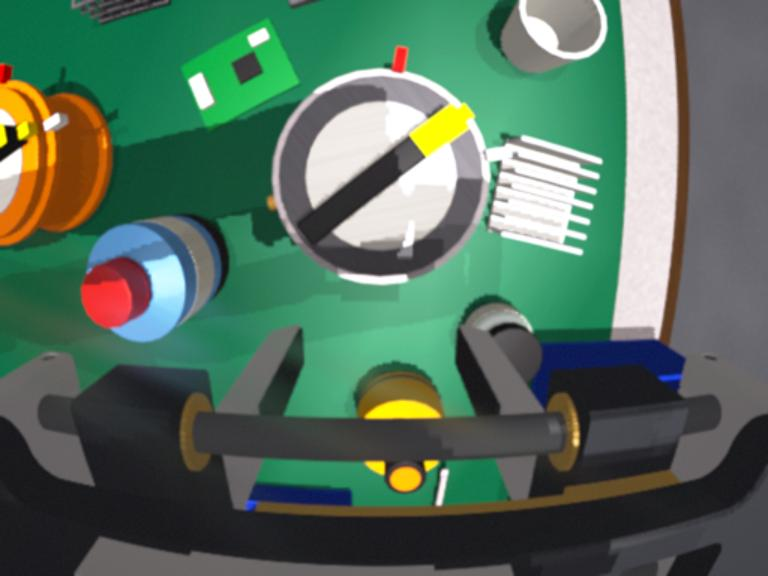

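The wrist view shows the steel tank with its bar at (385,175), the yellow tip at (443,130), the red mark at (400,60) and the white mark at (505,152). The bar stands at 38.4° and the red mark at about 81.6°, both in world axes.

Emit:
step_arm:
  dp:
    - [25, 0.5, 10]
    - [26, 0.5, 10]
    - [25, 0, 10]
    - [0, 0, 10]
    - [0, 0, 0]
    - [0, 0, 0]
    - [0, 0, 0]
    - [0, 0, 0]
    - [0, 0, 0]
    - [0, 0, 0]
    - [0, 0, 0]
  spin: [0, 0, 0, 8.58, 8.58, 8.58, 8.58, 8.58, 8.58, 0.2, 0]
  fingers: [0.3, 0.3, 0.3, 0.3, 0.3, 0.3, 0.3, 0.3, 0.3, 0.3, 0.3]

```text
time: 22.35
tool_pos: [0.662, 0.0525, 0.359]
orientation: [0.944, 0.331, -0.0, 0.0]
ft_force: [-0.0, -0.3, 0.3]
width: 0.0661
grip_force: 0.0
```

```bash
python3 -c "
from h import *
plan(.662,.0537,.110,38.4); plan(.662,.0537,.110,81.6)
s=dict(np.load('wt.npz'));
for n,p in dict(w=(498/1.5,154/1.5),r=(400/1.5,60/1.5)).items():
  q=fray(s,*p,.095); d=q-[.662,.0537,0]; print(n,q.round(4),np.degrees(np.arctan2(d[1],d[0])).round(1))"
```

```text
tool d mm [ 0.7 -1.  50. ] yaw 38.6 spin 0.2 tip [0.662  0.0525 0.16  ] F [-0.  -0.3  0.3] w 0.0661 t 22.4
tool d mm [ 0.7 -1.  50. ] yaw 38.6 spin -43.0 tip [0.662  0.0525 0.16  ] F [-0.  -0.3  0.3] w 0.0661 t 22.4
w [0.7372 0.0693 0.095 ] 11.7
r [0.6738 0.1287 0.095 ] 81.1
```

Emit:
step_arm:
  dp:
    - [0.7, -1, 18]
    - [0, 0, 18]
    - [0, 0, 13]
    - [0, 0, 0]
    - [0, 0, 0]
    - [0, 0, 0]
    - [0, 0, 0]
    - [0, 0, 0]
    - [0, 0, 0]
    - [0, 0, 0]
    - [0, 0, 0]
  spin: [0.2, 0, 0, 0, 0, 0, 0, 0, 0, 0, 0]
  fingers: [0.3, 0.3, 0.3, 0.6, 0.9, 0.9, 0.9, 0.9, 0.9, 0.9, 0.9]

```text
time: 23.45
tool_pos: [0.6624, 0.054, 0.3106]
orientation: [0.945, 0.328, 0.001, 0.001]
ft_force: [2.3, -1.7, 1.2]
width: 0.0161
grip_force: 30.0
```

Emit:
step_arm:
  dp:
    - [0, 0, 0]
    - [0, 0, 0]
    - [0, 0, 0]
    - [0, 0, 0]
    - [0, 0, 0]
    - [0, 0, 0]
    - [0, 0, 0]
    - [0, 0, 0]
    - [0, 0, 0]
    - [0, 0, 0]
  spin: [0, -5, -6, -6, -6, -6, -6, -5, -2.5, 0]
  fingers: [0.9, 0.9, 0.9, 0.9, 0.9, 0.9, 0.9, 0.9, 0.9, 0.9]

```text
time: 24.45
tool_pos: [0.6615, 0.0546, 0.3105]
orientation: [0.762, 0.648, -0.0, -0.0]
ft_force: [-2.6, -1.6, 3.6]
width: 0.0158
grip_force: 30.0
```

```bash
python3 -c "
from h import *
plan(.662,.0537,.110,81)"
```

```text
tool d mm [-0.8  0.7  1.5] yaw 80.78 spin -0.22 tip [0.6615 0.0546 0.1115] F [-2.6 -1.6  3.6] w 0.0158 t 24.4
```

Emit:
step_arm:
  dp:
    - [0, 0, 0]
    - [0, 0, 0]
    - [0, 0, 0]
    - [0, 0, -20]
    - [0, 0, -30]
    - [-20, 0, -30]
    - [-30, 0, -10]
    - [-25, 0, 0]
    - [0, 0, 0]
    - [0, 0, 0]
  spin: [0, 0, 0, 0, 0, 0, 0, 0, 0, 0]
  fingers: [0.5, 0.5, 0.5, 0.5, 0.5, 0.5, 0.5, 0.5, 0.5, 0.5]

```text
time: 25.45
tool_pos: [0.6497, -0.0194, 0.4]
orientation: [0.762, 0.648, 0.0, -0.0]
ft_force: [0.1, 1.1, -0.9]
width: 0.0471
grip_force: 0.0
```

```bash
python3 tank.py; python3 -c "
from h import *
s=dict(np.load('wt.npz'));P=fcloud(s);x,y,z=np.moveaxis(P,-1,0);m=(np.hypot(x-.662,y-.054)<.08)&(z>.124)&(z<.14)
q=P[m][:,:2];c=q.mean(0);w=np.linalg.svd(q-c,full_matrices=False)[2][0];print(c,np.degrees(np.arctan2(w[1],w[0]))%180)
plan(.4222,.2878,.20,93)"
```

```text
bar 2518 ((661.5847778320312, 53.914695739746094), (111.03512573242188, 16.556209564208984), 80.62873840332031)
yellow 808 [0.6665 0.0768 0.166 ]
ring z 0.1039 ext [ 0.5979 -0.0103  0.098 ] [0.7446 0.1344 0.1076]
hull circ (array([0.6687, 0.0596]), np.float64(0.0694)) ((670.5673828125, 59.8569450378418), 74.62278747558594)
red 87 252.0 38.0 [0.674  0.131  0.0971] [0.6695 0.1249 0.0949] [0.6779 0.1371 0.0989]
orange 2187 290.0 321.0 [0.6627 0.0009 0.3165] [ 0.5736 -0.0299  0.0322] [0.6988 0.0401 0.327 ]
tool d mm [71.1  0.9 41. ] yaw 80.83 spin 40.83 tip [ 0.6498 -0.0182  0.2009] F [ 0.3 -0.  -0.2] w 0.0472 t 25.5
[0.66172767 0.05450518] 80.83745087956632
tool d mm [ 265.8 -273.4    1.4] yaw 80.83 spin -12.17 tip [ 0.6498 -0.0182  0.2009] F [ 0.3 -0.  -0.2] w 0.0472 t 25.5
```

Bar now at 80.7°, red mark at 80.9°: the ring is set. On to the basket, first checking it and the hook with the wrist camera.

Emit:
step_arm:
  dp:
    - [0, -38, -20]
    - [0, -38, -20]
    - [0, -38, -20]
    - [0, -38, -20]
    - [0, -38, 0]
    - [0, -38, 0]
    - [33, 0, 0]
    - [33, 0, 0]
    - [33, 0, 0]
    - [33, 0, 0]
    - [33, 0, 0]
    - [0, 0, 0]
  spin: [0, 0, 0, 0, 0, 0, -6, -6, 0, 0, 0, 0]
  fingers: [0.5, 0.5, 0.5, 0.5, 0.5, 0.5, 0.5, 0.5, 0.5, 0.5, 0.5, 0.5]

```text
time: 26.7
tool_pos: [0.4257, 0.1875, 0.4804]
orientation: [0.686, 0.728, 0.001, -0.001]
ft_force: [0.0, -0.7, 0.1]
width: 0.0471
grip_force: 0.0
```

```bash
cat > bask.py <<'E'
from h import *
s=snap('wrist'); P=fcloud(s); ok=s['z_map']>0; x,y,z=np.moveaxis(P,-1,0)
def rect(n,m):
    q=P[m]; r=cv2.minAreaRect((q[:,:2]*1000).astype(np.float32)); print(n,m.sum(),np.round(r[0]),np.round(r[1]),round(r[2],1),'z',np.median(q[:,2]).round(4)); print(cv2.boxPoints(r).round().tolist())
rect('bail',ok&(x<.48)&(x>.36)&(y>.15)&(y<.40)&(z>.145)&(z<.17))
hk=ok&(x<.78)&(x>.5)&(y>.15)&(y<.45)
rect('prongs',hk&(z>.195)&(z<.24)); rect('tips',hk&(z>.218)&(z<.24))
rect('base',hk&(z>.008)&(z<.016))
plan(.4222,.2878,.20,93)
np.savez('wb.npz',**s); cv2.imwrite('pics/bask.png',cv2.resize(s['color'],(768,576)))
E
python3 bask.py
```

```text
bail 1283 [422. 292.] [ 10. 130.] 3.4 z 0.1569
[[413.0, 356.0], [421.0, 227.0], [431.0, 227.0], [423.0, 357.0]]
prongs 2390 [609. 293.] [110.  92.] 16.1 z 0.2081
[[543.0, 321.0], [569.0, 233.0], [674.0, 264.0], [649.0, 352.0]]
tips 132 [560. 279.] [ 8. 79.] 15.8 z 0.2245
[[545.0, 315.0], [566.0, 240.0], [574.0, 242.0], [553.0, 317.0]]
base 6783 [663. 277.] [302. 265.] 80.2 z 0.0111
[[506.0, 150.0], [768.0, 105.0], [819.0, 403.0], [558.0, 448.0]]
tool d mm [102.8   1.9  81.3] yaw 93.2 spin 0.2 tip [0.4261 0.1849 0.2811] F [ 0.5  0.1 -0.3] w 0.0473 t 26.8
```

View pics/bask.png

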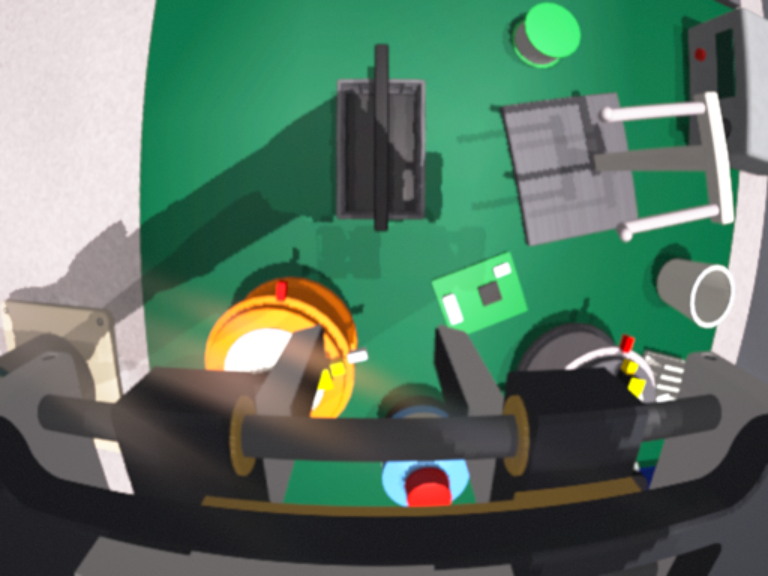

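Basket bar runs (380,45)–(380,228) in the picture, and the hook's prong tips are at (607,115) and (627,232). This gives a bail centre of (0.422, 0.292) at 93.4°, the hook at 16° and the seat at (0.5937, 0.2887).

Emit:
step_arm:
  dp:
    - [36, 1, 10]
    - [36, 1, 10]
    - [35, 0, 20]
    - [0, 0, 35]
    - [0, 0, 35]
    - [0, 0, 25]
    - [0, 0, 12]
    - [0, 0, 0]
  spin: [0, 0, 0, 0, 0, 0, 0, 0]
  fingers: [0.5, 0.5, 0.5, 0.5, 0.5, 0.5, 0.5, 0.5]

```text
time: 27.55
tool_pos: [0.4236, 0.288, 0.3319]
orientation: [0.69, 0.724, -0.002, -0.0]
ft_force: [-0.4, -0.5, 0.1]
width: 0.047
grip_force: 0.0
```

Emit:
step_arm:
  dp:
    - [0, 0, 0]
    - [0, 0, 0]
    - [0, 0, 0]
    - [0, 0, 0]
    - [0, 0, 0]
    - [0, 0, 0]
    - [0, 0, 0]
    - [0, 0, -20]
    - [0, 0, -30]
    - [0, 0, -30]
    - [0, 0, -20]
    - [0, 0, 0]
  spin: [0, 0, 0, 0, 0, 0, 0, 0, 0, 0, 0, 0]
  fingers: [0.7, 0.95, 0.95, 0.95, 0.95, 0.95, 0.95, 0.95, 0.95, 0.95, 0.95, 0.95]

```text
time: 28.75
tool_pos: [0.4244, 0.2892, 0.4354]
orientation: [0.69, 0.724, 0.003, 0.001]
ft_force: [0.3, 1.0, -2.1]
width: 0.0102
grip_force: 30.0
```

```bash
python3 -c "
from h import *
u=np.array([.961,.276]);o=np.array([.6494,.3047])
for d in (.135,.058):
  q=o-d*u; plan(*q,.24,106)"
```

```text
tool d mm [-26.3  94.1  -3.2] yaw 92.77 spin -13.23 tip [0.4244 0.2892 0.2364] F [ 0.3  1.  -2.1] w 0.0102 t 28.8
tool d mm [ -8.6 169.   -2.8] yaw 92.77 spin -13.23 tip [0.4244 0.2892 0.2364] F [ 0.3  1.  -2.1] w 0.0102 t 28.8
```

Emit:
step_arm:
  dp:
    - [0, 0, 0]
    - [0, 0, 0]
    - [-16, 0, 0]
    - [-17, 0, 0]
    - [-17, 0, 0]
    - [0, 15, 0]
    - [0, 20, 0]
    - [0, 15, 0]
    - [0, 0, 0]
    - [0, 0, 0]
  spin: [-6.6, -6.6, 0, 0, 0, 0, 0, 0, 0, 0]
  fingers: [0.95, 0.95, 0.95, 0.95, 0.95, 0.95, 0.95, 0.95, 0.95, 0.95]

```text
time: 29.75
tool_pos: [0.485, 0.2539, 0.4317]
orientation: [0.602, 0.799, -0.001, -0.001]
ft_force: [-1.4, 0.3, -2.6]
width: 0.0098
grip_force: 30.0
```

```bash
python3 - <<'E'
from h import *
plan(.5937,.2887,.24,106)
s=snap('wrist'); cv2.imwrite('pics/b2.png',cv2.resize(s['color'],(768,576))); P=fcloud(s); x,y,z=np.moveaxis(P,-1,0)
u=np.array([.961,.276]);o=np.array([.6494,.3047]); a=(x-o[0])*u[0]+(y-o[1])*u[1]; b=-(x-o[0])*u[1]+(y-o[1])*u[0]
m=(s['z_map']>0)&(abs(b)<.1)&(a>-.25)&(a<-.12)&(z>.225)&(z<.29)&(b>.02); print('bar a,b',np.median(a[m]),b[m].max(),'z',np.percentile(z[m],[10,50,90]),m.sum())
m=(s['z_map']>0)&(abs(b)<.06)&(a>-.11)&(a<.0)&(z>.218)&(z<.24); print('tips b',np.percentile(b[m],[1,50,99]),m.sum())
E
```

```text
tool d mm [  3.5 114.   -7.7] yaw 106.0 spin -0.0 tip [0.485  0.2539 0.2327] F [-1.4  0.3 -2.6] w 0.0098 t 29.8
bar a,b -0.17167718824435202 0.06584929170874429 z [0.25467278 0.25567261 0.25653531] 1580
tips b [-0.03539169  0.03530333  0.03954858] 156
```

View pics/b2.png

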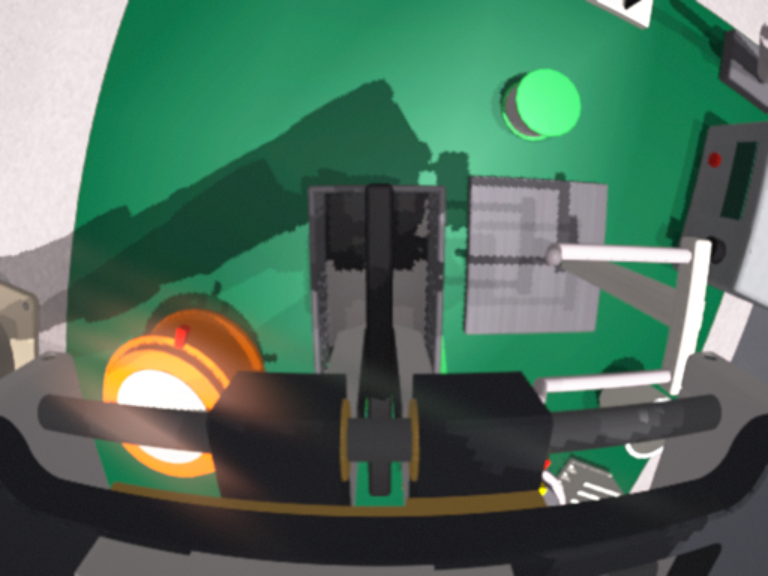

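The basket bar (380,340) is level, parallel to the crossbar, centred and above the tips (555,255) and (545,385). I'll slide it in.

Emit:
step_arm:
  dp:
    - [0, 10, -4]
    - [0, 18, 0]
    - [0, 20, 0]
    - [0, 20, 0]
    - [0, 20, 0]
    - [0, 16, 0]
    - [0, 10, 0]
    - [0, 0, 0]
    - [0, 0, 0]
    - [0, 0, 12]
    - [0, 0, 12]
    - [0, 0, 0]
  spin: [0, 0, 0, 0, 0, 0, 0, 0, 0, 0, 0, 0]
  fingers: [0.95, 0.95, 0.95, 0.95, 0.95, 0.95, 0.95, 0.95, 0.95, 0.95, 0.95, 0.95]

```text
time: 31.0
tool_pos: [0.5944, 0.2848, 0.4105]
orientation: [0.602, 0.799, -0.002, -0.001]
ft_force: [0.5, -0.2, -2.7]
width: 0.0097
grip_force: 30.0
```

Emit:
step_arm:
  dp:
    - [0, 0, 5]
    - [0, 0, 4]
    - [0, 0, 3]
    - [0, 0, 0]
    - [0, 0, 0]
  spin: [0, 0, 0, 0, 0]
  fingers: [0.95, 0.95, 0.95, 0.95, 0.95]

```text
time: 31.5
tool_pos: [0.5954, 0.2856, 0.4013]
orientation: [0.602, 0.799, 0.0, 0.0]
ft_force: [-0.2, 0.8, -2.6]
width: 0.0099
grip_force: 30.0
```

Emit:
step_arm:
  dp:
    - [0, 0, 2]
    - [0, 0, 1.5]
    - [0, 0, 1]
    - [0, 0, 0]
    - [0, 0, 0]
  spin: [0, 0, 0, 0, 0]
  fingers: [0.95, 0.95, 0.95, 0.95, 0.95]

```text
time: 32.0
tool_pos: [0.5954, 0.2856, 0.3967]
orientation: [0.602, 0.799, 0.0, 0.0]
ft_force: [1.0, 0.9, -1.2]
width: 0.0096
grip_force: 30.0
```

Emit:
step_arm:
  dp:
    - [0, 0, 0.7]
    - [0, 0, 0]
    - [0, 0, 0]
    - [0, 0, 0]
    - [0, 0, 0]
    - [0, 0, 0]
    - [0, 0, 0]
    - [0, 0, -10]
    - [0, 0, -15]
    - [0, 0, -30]
    - [0, 0, -40]
    - [0, 0, 0]
  spin: [0, 0, 0, 0, 0, 0, 0, 0, 0, 0, 0, 0]
  fingers: [0.95, 0.9, 0.85, 0.8, 0.7, 0.65, 0.65, 0.65, 0.65, 0.65, 0.65, 0.65]

```text
time: 33.2
tool_pos: [0.5959, 0.2868, 0.4978]
orientation: [0.602, 0.798, 0.005, 0.002]
ft_force: [1.2, 0.5, 1.2]
width: 0.0331
grip_force: 0.0
```

Emit:
step_arm:
  dp:
    - [0, -40, 0]
    - [0, -40, 0]
    - [0, -40, 0]
    - [0, -40, 0]
    - [-30, -20, 0]
    - [-30, 0, 0]
    - [-30, 0, 0]
    - [-30, 0, 0]
    - [0, 0, 0]
    - [0, 0, 0]
  spin: [0, 0, 0, 0, 0, 0, 0, 0, 0, 0]
  fingers: [0.65, 0.65, 0.65, 0.65, 0.65, 0.65, 0.65, 0.65, 0.65, 0.65]

```text
time: 34.2
tool_pos: [0.4553, 0.1205, 0.4913]
orientation: [0.603, 0.798, 0.0, 0.0]
ft_force: [-0.8, 0.6, -0.4]
width: 0.0331
grip_force: 0.0
```

```bash
python3 - <<'E'
from h import *
for n in('scene','top'):
    s=snap(n); cv2.imwrite(f'pics/{n}1.png',cv2.resize(s['color'],(800,600)))
p,r,st=pose();print(p,st['ft_force'],st['time'])
E
```

```text
[0.4549979  0.12176763 0.49124552] [ 0.02510263 -0.2633144  -0.14964795] 34.3
```

View pics/scene1.png

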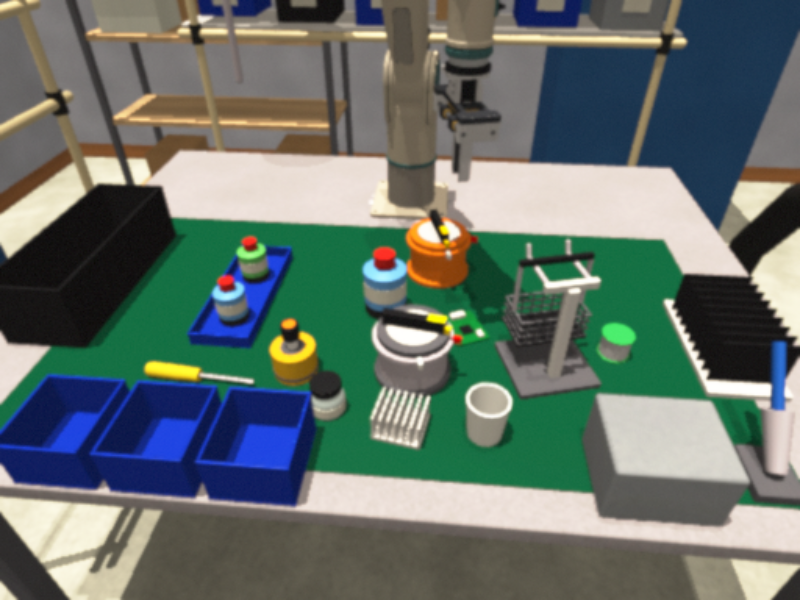

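View pics/top1.png

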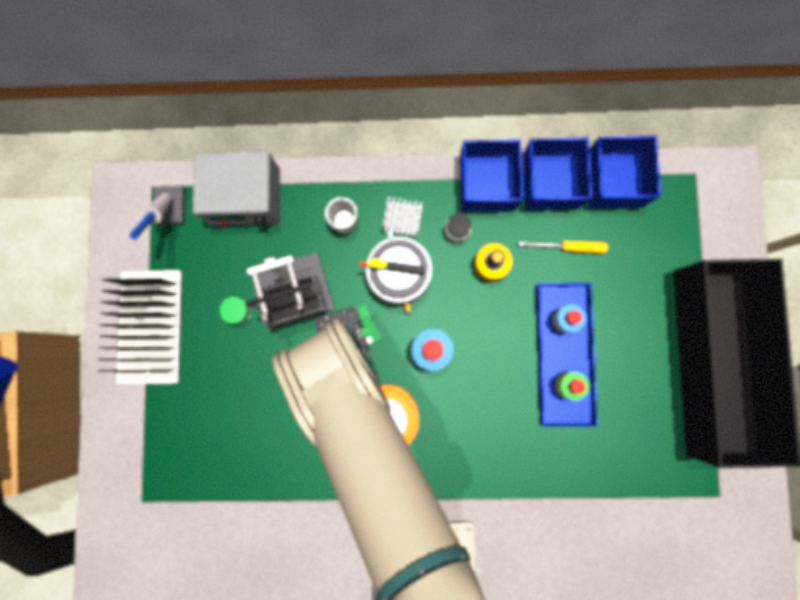

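The bottles stand in the tray at top-view (570,319) and (572,386). The vent cap is up, the pointer is at the red mark (365,266), and the basket hangs across both prongs, scene view (555,262). The bystanders look unmoved, so I'm handing in.

```bash
python3 -c "
from rig import manip
print(manip.job_done())"
```

```text
the job is handed in; nothing more can be done
None
```

I handed the job in at about 34 s. Both bottles present (light blue and green) were capped before lifting and stand in the tray, the vent cap is up to its stop, the lock ring is within about 0.2° of the red mark, and the basket hangs on both prongs; the hand-in call returned no verdict.

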